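# Nip a sanding stick in the bench jig with its lever bolt

## Robot

A 6-joint arm with a two-finger parallel gripper is mounted at the origin on a cart in front of the work surface, level with it; the furniture and walls round the work are solid. World frame = base frame: x ahead of the robot, y to its left, z up, the work surface at z = 0. Lengths are in m, angles in rad, forces in N, time in s.
With the tool pointing down it reaches from about 0.375 to 0.975 m from the base axis. Payload 3.8 kg.
Tool frame: the origin (TCP) lies at the very end of the fingers, on their centre line; the grasp point (between the pads) lies 19 mm behind it; z points along the fingers, y is the line along which they close (so a half turn about z gives the same grasp; the last joint's range is limited). The gripper opens to 85 mm and grips with 20 to 120 N. Pads are 22 mm wide; open, the fingers measure 114 mm over their backs; the gripper's body (76 mm by 85 mm) begins 54 mm behind the grasp point. The pads swing forward as they close: fully open they stand 13 mm farther back than shut.
Start: joints at [1.133, 0.264, 1.604, -0, 1.274, -0.037], TCP at [0.263, 0.622, 0.231] pointing down, gripper open.
Joint ranges: [-2.63, 2.63], [-0.94, 2.18], [0.31, 2.57], [-1.31, 4.45], [0, 2.66], [-2.55, 2.55]. Speed limits (rad/s): [2.57, 2.57, 3.14, 3.14, 3.14, 3.14].

## Interface

Orientations are given as a unit quaternion [x, y, z, w].
In Python, from bench import state, snapshot, get_calibration, workorder, spotter gives the robot as it stands.
- The arm moves only by the tool jog_arm, never from a script. Its argument "increments" is a list of rows, each a list of 7 numbers: the turn, a rotation vector about the world's x, y, z in degrees, then the shift along the world's x, y, z in cm, then the gripper's target within -1 to 1 (shut at 1, half-way at 0, fully open at -1). A call has 1 to 12 rows; each row is the pose to reach, as a shift and turn from the pose commanded when the call began; what a row does not reach only later rows make up. A row lasts 1/12 s, in which the tool goes at most 41.7 mm and 7.16 degrees, less where a joint would pass 70% of its speed; a pose out of reach is approached as far as the arm can. A call with a gripper value outside its range is refused whole. The fingers move at their own pace and stop on an object; the grip force is fixed at half the most. Time passes only in rows, so rows that repeat a pose let the fingers close. It gives the time, the measured TCP pose, the force, the opening and the grip force at its end, in the units of the state.
- state(): the state, without advancing time (a new reading comes with each control period).
- snapshot(name): name is "side" or "top" or "wrist"; returns the picture (400x640x3 uint8, red, green, blue); there is no depth.
- get_calibration(name): a dict with "mtx" (3x3 intrinsics, pixels), "k1" (the pictures are not rectified: a ray, as slopes to the right and down, at radius r is drawn at 1 + k1 r^2 times it, then the intrinsics apply), "origin" and "orientation" of the camera in the world; the wrist camera has in their place "mount" (4x4, takes a point from camera to tool coordinates, whose origin is the TCP and whose axes are the flange's). Camera axes: x right, y down, z forward; pixel columns grow to the right and rows downward; lengths in m; the calibration is good to about 2 mm. A picture is of the moment at which its call begins: read the wrist's pose just before it. get_calibration takes no time and is no camera call.
- workorder.finish_job(): hands the job in; it is judged then, once.
Trained networks look in the newest picture that a camera, given by its name, has taken for a name from the list of things; names that differ only in an ending like _2 or _b are one class to them, and where a whole thing is asked for, a point or a joint stands for the part that bears it (a point fixed in the world has none). Each returns a list of dicts, best first, with "score" (0 to 1); they miss things now and then, are a little off and sometimes report something else, mostly with a low value. They report only what shows in the picture. A call takes as long as a camera call. They do not tell look-alikes from the thing itself.
- spotter.silhouettes(camera, target): "region" (400x640 bool, what is visible of it) and "at" ([row, column] in pixels, amid what is visible of it).
The state is a dict: "time": time; "qpos": joint angles; "qd": joint speeds; "joint_efforts": joint torques, N m; "tool_pos": TCP position; "eef_rot": TCP orientation; "ft_force": force on the tool from outside, world axes, zero at the start; "moment": the same for the moment, N m; "opening": finger opening in m; "grip_force": force on a finger pad.
Only numpy, scipy, OpenCV 4.12 (cv2) and the standard library are available. Lean on these libraries where they do the work, as an engineer would, in place of code of your own. Each camera call takes 0.05 s, during which the arm holds its last target. There are 200 camera calls.

## Task

Fix the sanding stick in the small clamp jig: with the bolt's lever standing up, screw the lever bolt down (clockwise from above) until its foot is just snug on the stick, neither loose nor forced, then fold the lever fully down so that its cam locks the clamp. Do not disturb the things beside it.

Things in the scene. Friction and masses are not known exactly. Their poses are not given: they have to be found in the camera images.
- jig: Aluminium clamp jig fixed to the desk: base 100 (x) x 64 (y) x 16 mm, two posts and a bridge whose top is 78 mm above the desk (a brass boss in its middle reaches 82 mm). Origin: centre of the base's underside; the loose flat sanding stick (18 x 130 x 4 mm) lies under the bridge along the jig's y, on a packing plate whose height is not measured.
- bolt_pivot (a point): Where the lever's pivot pin crosses the axis of the vertical lever bolt, mid-jig, about 110 mm above the desk at the start; sinks as the bolt is screwed in. z = up along the bolt, y = along the pin, x = the side to which the lever folds (the fork has a stop plate on the other side). The steel fork is 33 mm wide along y over the pin ends and reaches 9 mm above the pivot.
- lever_mid (a point): Point in the middle of the dark steel lever, 35 mm from the pivot. The lever is a flat bar 10 mm thick (its own x), 18 mm wide (y), standing up 64 mm from the pivot (its own z). Upright, it is the handle that turns the bolt: pinch it across its 10 mm thickness from above.
- bolt (a joint): Turn of the lever bolt in rad, growing clockwise seen from above = screwing in; it sinks 3 mm per rad, against a steady thread friction of about 0.25 N m felt while turning, and stays where left. Once the foot touches, the moment rises by about 0.18 N m per further rad. Snug: about 0.11 N m more than free running, i.e. some 35 N on the stick (15 to 55 N serves).
- lever (a joint): Fold of the lever in rad: 0 = upright (start), 1.571 = folded fully down, level, at its stop. It folds only towards +x of bolt_pivot, against a steady 0.2 N m plus up to 0.08 N m from the cam, and stays where left. Folding it adds about 30 N to the foot's force.
- foot: Round rubber-faced foot, 25 mm across, 10 mm high, sprung (20 N/mm), on the bolt's lower end under the bridge; presses on the stick. At the start it hangs 1 to 11.5 mm (0.37 to 3.9 rad of bolt turn) above the stick: the packing under the stick is set anew each time, so the gap must be felt. Origin: centre of its underside.
- jar: Small closed paint jar, 36 mm across, 44 mm high, bystander. Origin: centre of underside.
- tape: Roll of masking tape lying flat, 68 mm across, 11 mm high, bystander. Origin: centre of underside.
- dish: Small round paint dish, 41 mm across, 11 mm high, bystander. Origin: centre of underside.
- part: Painted plastic model part, 18 x 42 x 11 mm, bystander. Origin: centre of underside.
There are look-alikes about, which are no part of the job. Of the things like the jig, leave any that is green; of the rest the larger one is meant.

How it is judged:
On the way, in this order (a step that is already met when the one before it is completed fails the run):
1. the bolt is screwed in, lever still up, until the foot is snug on the stick (15 to 55 N) (contact force between foot and anything else between 15 and 55 N and value of joint lever below 0.3 rad), for 0.3 s.
2. the lever is folded fully down (value of joint lever above 1.45 rad), for 0.2 s.
At the end, for the whole second after the job is handed in: The lever is folded down (over 1.45 rad), the foot presses the stick with 45 to 85 N, and the bolt is still (value of joint lever above 1.45 rad and contact force between foot and anything else between 45 and 85 N and velocity of joint bolt below 0.05 rad/s); the robot touches nothing.
It fails at once if the bolt is overtightened: the foot presses with more than 95 N (contact force between foot and anything else above 95 N).
It fails at once if a bystander is moved by more than 20 mm (distance of any of jar, tape, dish, part from where it was at the start of the episode above 0.02 m).
It also fails if it takes over 72 s, if anything falls off the work surface, if the arm or the gripper's body presses on something with over 40 N, if the wrist force passes 120 N, or if a joint passes its speed limit or range.

## Working session

There is one attempt and no reset: what is moved stays moved. The work goes in short steps, Python scripts to look and compute and a tool call to move; the robot and the scene stay as the last step left them, time stands still between calls to the robot, and variables do not carry over. Pictures are saved under pics/ and viewed, at most 10 in all, crops included, and the job is handed in when it is done.

Besides the shell and the picture viewer there is one more tool, called after "Call:" as name(argument=value, ...), one argument or row to a line, values as JSON. jog_arm: Moves the arm, as the interface text tells. Its arguments: {"type":"object","properties":{"increments":{"type":"array"}},"required":["increments"]}

```bash
mkdir -p pics; ls
cat > h.py <<'E'
import numpy as np, cv2
from scipy.spatial.transform import Rotation as R
from bench import state, snapshot, get_calibration, workorder, spotter
def cam(name, st=None):
    c=get_calibration(name); K=np.array(c["mtx"])
    if "mount" in c:
        st=st or state(); T=np.eye(4); T[:3,:3]=R.from_quat(st["eef_rot"]).as_matrix(); T[:3,3]=st["tool_pos"]
        M=T@np.array(c["mount"]); return K,c["k1"],M[:3,3],M[:3,:3]
    o=np.array(c["orientation"]); Rm=R.from_quat(o).as_matrix() if o.shape==(4,) else o
    return K,c["k1"],np.array(c["origin"]),Rm
def ray(cm,rc):
    K,k1,o,Rm=cm; d=np.array([(rc[1]-K[0,2])/K[0,0],(rc[0]-K[1,2])/K[1,1]]); u=d.copy()
    for _ in range(20): u=d/(1+k1*(u@u))
    v=Rm@np.array([u[0],u[1],1]); return o,v/np.linalg.norm(v)
def onz(cm,rc,z):
    o,v=ray(cm,rc); return o+v*(z-o[2])/v[2]
def proj(cm,p):
    K,k1,o,Rm=cm; c=Rm.T@(np.array(p)-o); u=c[:2]/c[2]; u=u*(1+k1*(u@u)); return np.array([u[1]*K[1,1]+K[1,2],u[0]*K[0,0]+K[0,2]])
def tri(rays):
    A=np.zeros((3,3));b=np.zeros(3)
    for o,v in rays: P=np.eye(3)-np.outer(v,v);A+=P;b+=P@o
    p=np.linalg.solve(A,b); return p,[np.linalg.norm((np.eye(3)-np.outer(v,v))@(p-o)) for o,v in rays]
def save(n,im): cv2.imwrite(f"pics/{n}.png",im[:,:,::-1])
E
python3 - <<'E'
from h import *
s=state(); print({k:np.round(v,3) for k,v in s.items()})
a=snapshot("top"); b=snapshot("side")
save("two",np.vstack([a,b])[:, :]) if 0 else (save("top0",a),save("side0",b))
for n in("top","side"):
    print(n,[np.round(x,3).tolist() for x in cam(n)[2:]])
    for t in("jig","lever_mid","bolt_pivot","jar","tape","dish","part","foot"):
        for r in spotter.silhouettes(n,t)[:3]:
            print(n,t,round(r["score"],2),np.round(r["at"],1),r["region"].sum(), np.round(onz(cam(n),r["at"],0.0),3))
E
```

```text
pics
{'time': np.float64(0.0), 'qpos': array([ 1.133,  0.265,  1.605, -0.   ,  1.274, -0.037]), 'qd': array([ 0.   ,  0.   ,  0.001,  0.   ,  0.   , -0.001]), 'joint_efforts': array([-0.0000e+00, -5.1512e+01, -3.6731e+01, -0.0000e+00,  1.3000e-02,
       -0.0000e+00]), 'tool_pos': array([0.263, 0.621, 0.23 ]), 'eef_rot': array([ 0.199,  0.98 , -0.001, -0.   ]), 'ft_force': array([-0.147, -0.107, -0.471]), 'moment': array([ 0.012, -0.042, -0.001]), 'grip_force': np.float64(0.0), 'opening': np.float64(0.085)}
top [[0.367, 0.15, 0.961], [[-0.028, -0.985, 0.173], [-0.999, 0.032, 0.019], [-0.024, -0.172, -0.985]]]
top jig 0.81 [248.4 248.9] 715 [0.449 0.327 0.   ]
top jig 0.65 [183.8 281.4] 794 [0.585 0.257 0.   ]
top jig 0.59 [220.7 359.7] 1411 [0.5   0.093 0.   ]
top lever_mid 0.62 [172.7 270.3] 75 [0.61 0.28 0.  ]
top lever_mid 0.52 [246.  242.5] 58 [0.454 0.34  0.   ]
top bolt_pivot 0.71 [214.2 364.8] 204 [0.513 0.081 0.   ]
top bolt_pivot 0.4 [176.  273.6] 110 [0.603 0.273 0.   ]
top jar 0.64 [232.  305.6] 275 [0.48  0.207 0.   ]
top jar 0.32 [184.2 422.9] 617 [ 0.574 -0.045  0.   ]

[... 443 characters left out ...]
 337.8] 1217 [0.595 0.309 0.   ]
side lever_mid 0.69 [199.8 316.1] 279 [0.546 0.312 0.   ]
side lever_mid 0.47 [167.  339.6] 113 [0.635 0.453 0.   ]
side lever_mid 0.4 [165.9 271.7] 93 [0.467 0.488 0.   ]
side bolt_pivot 0.85 [212.9 316.8] 553 [0.537 0.261 0.   ]
side bolt_pivot 0.8 [173.4 339.5] 247 [0.627 0.421 0.   ]
side bolt_pivot 0.68 [167.8 271.7] 203 [0.466 0.478 0.   ]
side jar 0.61 [218.5 295.1] 396 [0.488 0.248 0.   ]
side tape 0.94 [314.6 362.6] 830 [ 0.552 -0.044  0.   ]
side tape 0.32 [242.3 314.7] 2640 [0.512 0.16  0.   ]
side dish 0.62 [241.6 254.9] 292 [0.397 0.183 0.   ]
side part 0.47 [303.3 289.1] 193 [0.437 0.004 0.   ]
side foot 0.48 [250.3 317.6] 80 [0.513 0.134 0.   ]
```

Run:
```python
import cv2,numpy as np
a=cv2.imread("pics/top0.png")[130:310,210:460];b=cv2.imread("pics/side0.png")[140:340,230:430]
cv2.imwrite("pics/crop0.png",np.vstack([cv2.resize(a,(800,576))]))
cv2.imwrite("pics/crop1.png",cv2.resize(b,(600,600),interpolation=cv2.INTER_CUBIC))
```

```text
(no output)
```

View pics/crop0.png

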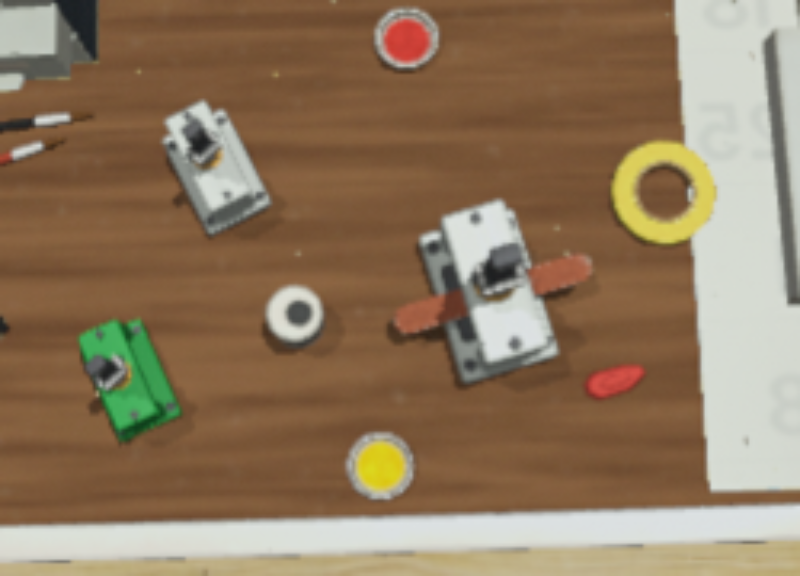

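View pics/crop1.png

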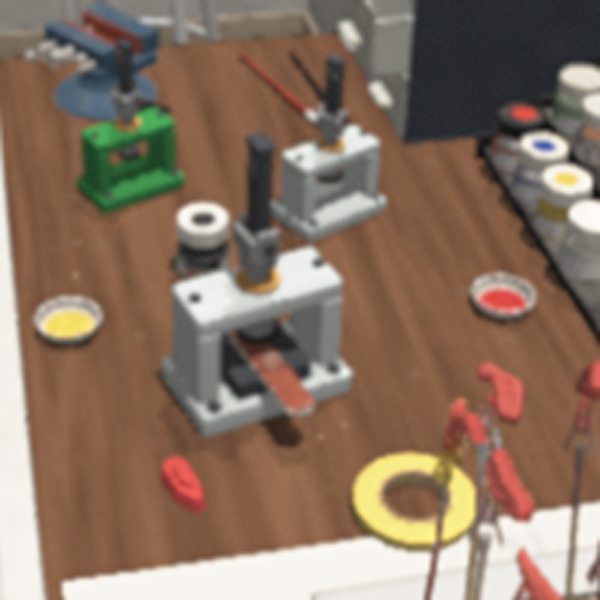

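The top picture shows the target jig, grey, larger and holding the red stick, around full-picture pixel (row 215, col 362). Its lever is at (211, 366). The green and the small grey jigs are to the left. The side picture shows the lever upright, from about row 187 to 215 at col 317.

Run:
```python
from h import *
ct,cs=cam("top"),cam("side")
def big(n,t):
    for r in spotter.silhouettes(n,t):
        rc=np.argwhere(r["region"]); print(n,t,round(r["score"],2),np.round(r["at"],1),rc.min(0),rc.max(0))
for n,t in(("top","bolt_pivot"),("side","bolt_pivot"),("side","lever_mid")): big(n,t)
# side lever top px, top-view lever top px
print(tri([ray(ct,(206.5,368.5)),ray(cs,(185,317))]))
for z in(.17,.14,.11,.078): print(z,onz(ct,(211,366),z),onz(cs,(205,317),z))
# bridge top corners in top view (crop/3.2)
for x,y in((442,225),(505,200),(555,345),(487,365)): print(onz(ct,(130+y/3.2,210+x/3.2),.078).round(3))
print(get_calibration("wrist"))
```

```text
top bolt_pivot 0.71 [214.2 364.8] [206 358] [222 374]
top bolt_pivot 0.4 [176.  273.6] [168 268] [180 278]
side bolt_pivot 0.85 [212.9 316.8] [184 307] [253 322]
side bolt_pivot 0.8 [173.4 339.5] [158 335] [200 345]
side bolt_pivot 0.68 [167.8 271.7] [152 267] [192 276]
side lever_mid 0.69 [199.8 316.1] [184 311] [217 320]
side lever_mid 0.47 [167.  339.6] [159 338] [178 344]
side lever_mid 0.4 [165.9 271.7] [153 269] [170 275]
(array([0.49934374, 0.08687856, 0.17551437]), [np.float64(0.0005704279732546654), np.float64(0.0005704279732547357)])
0.17 [0.49307385 0.09106005 0.17      ] [0.48857801 0.03625052 0.17      ]
0.14 [0.49785923 0.08883289 0.14      ] [0.49826865 0.08123923 0.14      ]
0.11 [0.50264461 0.08660573 0.11      ] [0.5079593  0.12622793 0.11      ]
0.078 [0.50774902 0.08423009 0.078     ] [0.51829598 0.17421588 0.078     ]
[0.53  0.118 0.078]
[0.544 0.079 0.078]
[0.455 0.053 0.078]
[0.444 0.094 0.078]
{'mtx': array([[312.02530613,   0.        , 315.75812898],
       [  0.        , 312.02530613, 200.75065583],
       [  0.        ,   0.        ,   1.        ]]), 'k1': -0.0009391784987010794, 'mount': array([[-1.58632157e-04, -9.57734397e-01, -2.87653959e-01,
         7.35835499e-02],
       [ 9.99999895e-01, -2.82475361e-05, -4.57419407e-04,
        -1.48823975e-04],
       [ 4.29960784e-04, -2.87654001e-01,  9.57734301e-01,
        -1.41226061e-01],
       [ 0.00000000e+00,  0.00000000e+00,  0.00000000e+00,
         1.00000000e+00]])}
```

Call:
jog_arm(
  increments=[
    [0,0,0,0,-4,6,-1],
    [0,0,0,2,-8,10,-1],
    [0,0,0,4,-12,10,-1],
    [0,0,0,6,-16,10,-1],
    [0,0,0,7,-20,10,-1],
    [0,0,0,9,-24,10,-1],
    [0,0,0,11,-28,10,-1],
    [0,0,0,13,-32,10,-1],
    [0,0,0,15,-36,10,-1],
    [0,0,0,17,-40,10,-1],
    [0,0,0,19,-44,10,-1],
    [0,0,0,21,-48,10,-1],
  ],
)

```text
time: 2.05
tool_pos: [0.4456, 0.1962, 0.3317]
eef_rot: [0.199, 0.98, 0.0, 0.001]
ft_force: [1.0, 0.7, -0.2]
opening: 0.085
grip_force: 0.0
```

Call:
jog_arm(
  increments=[
    [0,0,0,1,-3,0,-1],
    [0,0,0,1,-5,0,-1],
    [0,0,0,1,-5,0,-1],
    [0,0,0,1,-5,0,-1],
    [0,0,0,1,-5,0,-1],
  ],
)

```text
time: 2.47
tool_pos: [0.4551, 0.1486, 0.3314]
eef_rot: [0.199, 0.98, 0.0, 0.0]
ft_force: [0.7, 0.1, -0.0]
opening: 0.0857
grip_force: 0.0
```

Run:
```python
from h import *
s=state(); print({k:np.round(v,3).tolist() for k,v in s.items()})
a=snapshot("wrist"); save("w0",a); c=cam("wrist",s)
for z in (.175,.14,.11): print(proj(c,(.499,.087,z)))
for t in("bolt_pivot","lever_mid"):
    for r in spotter.silhouettes("wrist",t):
        rc=np.argwhere(r["region"]); print(t,round(r["score"],2),np.round(r["at"],1),rc.min(0),rc.max(0))
r,q=proj(c,(.499,.087,.14)).astype(int); r=np.clip(r,75,325);q=np.clip(q,100,540)
cv2.imwrite("pics/w0c.png",cv2.resize(a[r-75:r+75,q-100:q+100,::-1],(800,600),interpolation=cv2.INTER_CUBIC)); print(r-75,q-100)
```

```text
{'time': 2.467, 'qpos': [0.263, -0.163, 1.869, 0.001, 1.435, -0.907], 'qd': [0.023, 0.004, -0.0, -0.002, -0.001, -0.005], 'joint_efforts': [-0.727, -29.075, -38.069, -0.06, 0.008, -0.002], 'tool_pos': [0.455, 0.149, 0.331], 'eef_rot': [0.199, 0.98, 0.0, 0.0], 'ft_force': [0.707, 0.141, -0.012], 'moment': [0.022, -0.001, -0.016], 'grip_force': 0.0, 'opening': 0.086}
[245.60541476 277.86340434]
[232.64211378 281.39598137]
[223.31808272 283.93689088]
bolt_pivot 0.79 [221.4 278.8] [207 269] [248 294]
bolt_pivot 0.77 [227.4 436.2] [212 423] [239 450]
bolt_pivot 0.57 [110.2 445.9] [ 97 435] [114 465]
lever_mid 0.77 [233.5 279.5] [215 269] [247 289]
lever_mid 0.71 [228.5 439.1] [219 430] [238 449]
157 181
```

View pics/w0c.png

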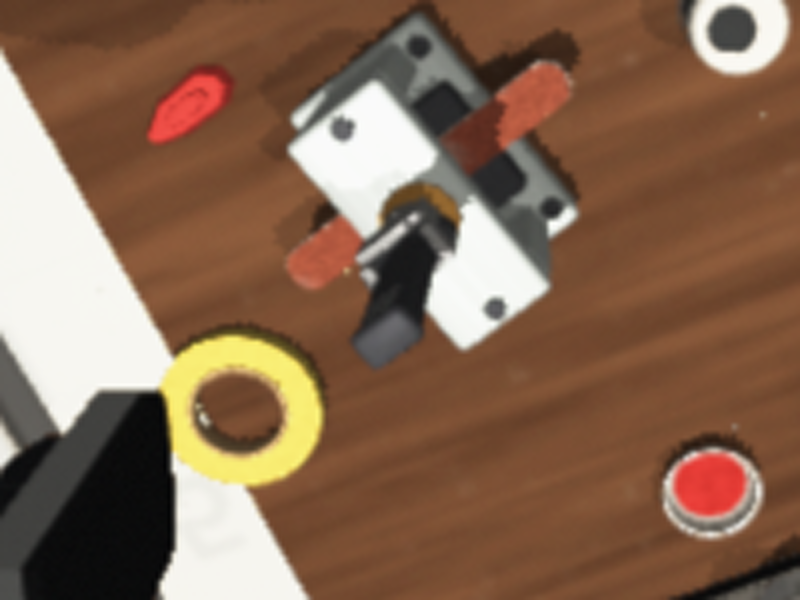

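The wrist crop shows the target jig with its lever top face at crop (352–421, 307–367). A bright stop plate runs along the upper-left side of the fork, so the lever folds towards the lower right of the image. I'll work out the world yaw.

Run:
```python
from h import *
c=cam("wrist")
f=lambda x,y,z: onz(c,(157+(y-2)/4,181+(x-2)/4),z)
P=[f(x,y,.1745) for x,y in((352,343),(405,307),(423,338),(376,367))]
print(np.round(P,4),np.mean(P,0))
ang=lambda d: np.degrees(np.arctan2(d[1],d[0]))
print([ang(P[1]-P[0]),ang(P[2]-P[3])],np.linalg.norm(P[1]-P[0]),np.linalg.norm(P[3]-P[0]))
a,b=f(358,262,.119),f(425,212,.119); print("plate",a,b,ang(b-a),np.linalg.norm(b-a))
B=[f(x,y,.078) for x,y in((288,148),(378,78),(549,287),(465,350))]
print(np.round(B,4),np.mean(B,0),ang(B[2]-B[1]),ang(B[3]-B[0]))
# lever top edges tri
ct=cam("top")
print(tri([ray(c,(157+337/4,181+387/4)),ray(cam("side"),(185.5,317)),ray(ct,(206.5,368.5))]))
```

```text
[[0.4918 0.0802 0.1745]
 [0.488  0.0971 0.1745]
 [0.4977 0.0977 0.1745]
 [0.5004 0.083  0.1745]] [0.4945097  0.08949375 0.1745    ]
[np.float64(102.72276549972312), np.float64(100.48593895018156)] 0.017310611381343412 0.009062926107667265
plate [0.48801484 0.07507685 0.119     ] [0.48139619 0.10028019 0.119     ] 104.71420035634482 0.026057906132415546
[[0.4548 0.0591 0.078 ]
 [0.445  0.0961 0.078 ]
 [0.5331 0.119  0.078 ]
 [0.5433 0.0833 0.078 ]] [0.49403108 0.08937193 0.078     ] 14.538890368400086 15.329002020263742
(array([0.49830502, 0.08781325, 0.17291837]), [np.float64(0.0031204904804717653), np.float64(0.0011544384169918961), np.float64(0.002343328143813175)])
```

Call:
jog_arm(
  increments=[
    [0,0,-7,1,-1,-1,-1],
    [0,0,-14,2,-2,-2,-1],
    [0,0,-21,3,-3,-3,-1],
    [0,0,-28,4,-4,-4,-1],
    [0,0,-35,4,-5,-5,-1],
    [0,0,-42,4,-6,-5,-1],
    [0,0,-49,4,-6,-5,-1],
    [0,0,-53,4,-6,-5,-1],
    [0,0,-53,4,-6,-5,-1],
    [0,0,-53,4,-6,-5,-1],
  ],
)

```text
time: 3.45
tool_pos: [0.4951, 0.089, 0.2811]
eef_rot: [0.614, 0.789, -0.0, -0.0]
ft_force: [0.6, -0.2, 0.0]
opening: 0.0849
grip_force: 0.0
```

Run:
```python
from h import *
s=state(); print({k:np.round(v,3).tolist() for k,v in s.items()})
print(R.from_quat(s["eef_rot"]).as_matrix().round(3))
a=snapshot("wrist"); save("w1",a); c=cam("wrist",s)
for z in (.175,.11): print(proj(c,(.4955,.0885,z)))
for t in("bolt_pivot","lever_mid"):
    for r in spotter.silhouettes("wrist",t):
        rc=np.argwhere(r["region"]); print(t,round(r["score"],2),np.round(r["at"],1),rc.min(0),rc.max(0))
r,q=proj(c,(.4955,.0885,.14)).astype(int); r=np.clip(r,75,325);q=np.clip(q,100,540)
cv2.imwrite("pics/w1c.png",cv2.resize(a[r-75:r+75,q-100:q+100,::-1],(800,600),interpolation=cv2.INTER_CUBIC)); print(r-75,q-100)
```

```text
{'time': 3.45, 'qpos': [0.128, -0.094, 1.899, 0.0, 1.337, -0.12], 'qd': [-0.003, -0.0, 0.001, -0.003, 0.002, -0.008], 'joint_efforts': [-0.121, -32.053, -37.355, -0.008, 0.002, 0.138], 'tool_pos': [0.495, 0.089, 0.281], 'eef_rot': [0.614, 0.789, -0.0, -0.0], 'ft_force': [0.612, -0.217, 0.033], 'moment': [-0.024, -0.023, -0.01], 'grip_force': 0.0, 'opening': 0.085}
[[-0.246  0.969 -0.   ]
 [ 0.969  0.246  0.   ]
 [ 0.    -0.    -1.   ]]
[200.22350674 316.59377375]
[182.07258392 316.52786956]
bolt_pivot 0.73 [183.1 315.8] [167 305] [209 326]
bolt_pivot 0.37 [196.4 318.9] [175 309] [209 323]
lever_mid 0.87 [192.3 315.4] [175 309] [208 323]
lever_mid 0.75 [ 19.  461.5] [  6 443] [ 35 475]
114 216
```

View pics/w1c.png

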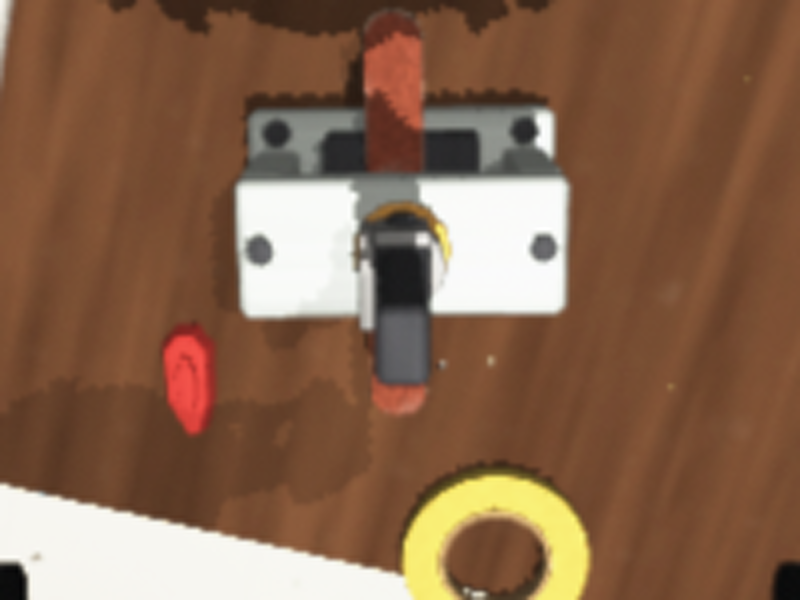

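The lever is upright and square to the image, with its top face at crop x 376–430, y 306–384. The stop plate is on the left, so the fold is towards the right (world yaw about 14°).

Run:
```python
from h import *
c=cam("wrist")
f=lambda x,y,z: onz(c,(114+(y-1.5)/4,216+(x-1.5)/4),z)
print(f(403,345,.1745))
P=[f(x,y,.1745) for x,y in((377,306),(430,306),(430,384),(377,384))];print(np.round(P,4))
B=[f(x,y,.078) for x,y in((237,180),(567,178),(566,312),(241,316))]; print(np.round(B,4),np.mean(B,0))
for d in (B[1]-B[0],B[2]-B[3]): print(np.degrees(np.arctan2(d[1],d[0])))
S=[f(x,y,.078) for x,y in((259,250),(543,247))]; d=S[1]-S[0]; print(np.mean(S,0),np.degrees(np.arctan2(d[1],d[0])))
# height from two wrist views
o=c
```

```text
[0.49536256 0.08823643 0.1745    ]
[[0.4881 0.095  0.1745]
 [0.4987 0.0977 0.1745]
 [0.5029 0.0814 0.1745]
 [0.4922 0.0786 0.1745]]
[[0.4462 0.0953 0.078 ]
 [0.5347 0.1182 0.078 ]
 [0.5452 0.0813 0.078 ]
 [0.4554 0.0574 0.078 ]] [0.49536983 0.08806002 0.078     ]
14.52773749171854
14.918190300797413
[0.49495846 0.08768148 0.078     ] 14.80081145222269
```

Call:
jog_arm(
  increments=[
    [0,0,0,0,-0.1,-4,-1],
    [0,0,0,0,-0.1,-8,-1],
    [0,0,0,0,-0.1,-11,-1],
    [0,0,0,0,-0.1,-13.5,-1],
    [0,0,0,0,-0.1,-15.3,0],
    [0,0,0,0,-0.1,-15.3,1],
    [0,0,0,0,-0.1,-15.3,1],
    [0,0,0,0,-0.1,-15.3,1],
    [0,0,0,0,-0.1,-15.3,1],
    [0,0,0,0,-0.1,-15.3,1],
    [0,0,0,0,-0.1,-15.3,1],
    [0,0,0,0,-0.1,-15.3,1],
  ],
)

```text
time: 4.6
tool_pos: [0.4961, 0.0872, 0.1303]
eef_rot: [0.615, 0.788, 0.001, 0.001]
ft_force: [-2.5, -0.1, 6.2]
opening: 0.0091
grip_force: 58.7
```

```bash
cat > s.py <<'E'
from h import *
s=state(); m=R.from_quat(s["eef_rot"]).as_matrix()
print({k:np.round(s[k],4).tolist() for k in("time","qpos","tool_pos","ft_force","moment","opening","grip_force")},"yaw",np.degrees(np.arctan2(m[1,1],m[0,1])).round(2), "eff6",np.round(s["joint_efforts"][5],3))
E
python3 s.py
```

```text
{'time': 4.6, 'qpos': [0.1246, 0.0262, 2.0709, -0.0002, 1.0421, -0.1207], 'tool_pos': [0.4961, 0.0872, 0.1303], 'ft_force': [-2.4759, -0.1009, 6.2499], 'moment': [-0.0993, 0.4947, 0.1425], 'opening': 0.0091, 'grip_force': 58.7263} yaw 14.06 eff6 0.128
```

Call:
jog_arm(
  increments=[
    [0,0,-1.5,0,0,-0.01,1],
    [0,0,-3,0,0,-0.02,1],
    [0,0,-4.5,0,0,-0.02,1],
    [0,0,-6,0,0,-0.03,1],
    [0,0,-7.5,0,0,-0.04,1],
    [0,0,-9,0,0,-0.05,1],
    [0,0,-10.5,0,0,-0.055,1],
    [0,0,-12,0,0,-0.06,1],
    [0,0,-13.5,0,0,-0.07,1],
    [0,0,-15,0,0,-0.08,1],
    [0,0,-16.5,0,0,-0.085,1],
    [0,0,-18,0,0,-0.09,1],
  ],
)

```text
time: 5.6
tool_pos: [0.4959, 0.0872, 0.1293]
eef_rot: [0.731, 0.682, 0.001, 0.001]
ft_force: [-3.1, 0.7, 6.4]
opening: 0.0091
grip_force: 58.9
```

```bash
python3 s.py
```

```text
{'time': 5.6, 'qpos': [0.1246, 0.0272, 2.0719, -0.0003, 1.0406, 0.1945], 'tool_pos': [0.4959, 0.0872, 0.1293], 'ft_force': [-3.0824, 0.7277, 6.4286], 'moment': [-0.1164, 0.5738, 0.2146], 'opening': 0.0091, 'grip_force': 58.9164} yaw -4.0 eff6 -0.115
```

Call:
jog_arm(
  increments=[
    [0,0,-2,0,0,-0.01,1],
    [0,0,-4,0,0,-0.02,1],
    [0,0,-6,0,0,-0.03,1],
    [0,0,-8,0,0,-0.04,1],
    [0,0,-10,0,0,-0.05,1],
    [0,0,-12,0,0,-0.06,1],
    [0,0,-13.5,0,0,-0.07,1],
    [0,0,-15,0,0,-0.08,1],
    [0,0,-16.5,0,0,-0.085,1],
    [0,0,-18,0,0,-0.095,1],
  ],
)

```text
time: 6.43
tool_pos: [0.4957, 0.0872, 0.1284]
eef_rot: [0.829, 0.559, 0.001, 0.0]
ft_force: [-3.1, -0.2, 6.3]
opening: 0.0097
grip_force: 59.0
```

```bash
python3 s.py
```

```text
{'time': 6.4333, 'qpos': [0.1246, 0.0282, 2.0728, -0.0002, 1.0391, 0.5087], 'tool_pos': [0.4957, 0.0872, 0.1284], 'ft_force': [-3.1434, -0.197, 6.312], 'moment': [-0.0696, 0.6845, 0.2048], 'opening': 0.0097, 'grip_force': 58.977} yaw -22.0 eff6 -0.117
```

Call:
jog_arm(
  increments=[
    [0,0,-2,0,0,-0.01,1],
    [0,0,-4,0,0,-0.02,1],
    [0,0,-6,0,0,-0.03,1],
    [0,0,-8,0,0,-0.04,1],
    [0,0,-10,0,0,-0.05,1],
    [0,0,-12,0,0,-0.06,1],
    [0,0,-13.5,0,0,-0.07,1],
    [0,0,-15,0,0,-0.08,1],
    [0,0,-16.5,0,0,-0.085,1],
    [0,0,-18,0,0,-0.095,1],
  ],
)

```text
time: 7.27
tool_pos: [0.4956, 0.0872, 0.1274]
eef_rot: [0.906, 0.423, 0.001, 0.0]
ft_force: [-3.8, -0.7, 7.4]
opening: 0.0092
grip_force: 59.0
```

```bash
python3 s.py
```

```text
{'time': 7.2667, 'qpos': [0.1247, 0.0292, 2.0737, -0.0, 1.0375, 0.8229], 'tool_pos': [0.4956, 0.0872, 0.1274], 'ft_force': [-3.8369, -0.664, 7.4301], 'moment': [-0.0439, 0.7848, 0.1883], 'opening': 0.0092, 'grip_force': 59.0446} yaw -40.0 eff6 -0.119
```

Call:
jog_arm(
  increments=[
    [0,0,-2,0,0,-0.01,1],
    [0,0,-4,0,0,-0.02,1],
    [0,0,-6,0,0,-0.03,1],
    [0,0,-8,0,0,-0.04,1],
    [0,0,-10,0,0,-0.05,1],
    [0,0,-12,0,0,-0.06,1],
    [0,0,-14,0,0,-0.07,1],
    [0,0,-16,0,0,-0.08,1],
    [0,0,-18,0,0,-0.095,1],
    [0,0,-20,0,0,-0.105,1],
  ],
)

```text
time: 8.1
tool_pos: [0.4954, 0.0873, 0.1264]
eef_rot: [0.966, 0.259, 0.0, -0.0]
ft_force: [-4.8, -0.2, 7.7]
opening: 0.0091
grip_force: 59.1
```

```bash
python3 s.py
```

```text
{'time': 8.1, 'qpos': [0.1248, 0.0303, 2.0747, 0.0003, 1.0358, 1.1724], 'tool_pos': [0.4954, 0.0873, 0.1264], 'ft_force': [-4.8137, -0.2457, 7.6859], 'moment': [0.0626, 0.7437, 0.1932], 'opening': 0.0091, 'grip_force': 59.1123} yaw -60.03 eff6 -0.228
```

Call:
jog_arm(
  increments=[
    [0,0,-2,0,0,-0.01,1],
    [0,0,-4,0,0,-0.02,1],
    [0,0,-6,0,0,-0.03,1],
    [0,0,-8,0,0,-0.04,1],
    [0,0,-10,0,0,-0.05,1],
    [0,0,-12,0,0,-0.06,1],
    [0,0,-14,0,0,-0.07,1],
    [0,0,-16,0,0,-0.08,1],
    [0,0,-18,0,0,-0.095,1],
    [0,0,-20,0,0,-0.105,1],
  ],
)

```text
time: 8.93
tool_pos: [0.4953, 0.0875, 0.1253]
eef_rot: [0.996, 0.087, 0.0, -0.0]
ft_force: [-4.2, 1.7, 8.0]
opening: 0.0091
grip_force: 59.2
```

```bash
python3 s.py
```

```text
{'time': 8.9333, 'qpos': [0.125, 0.0315, 2.0757, 0.0007, 1.0338, 1.5215], 'tool_pos': [0.4953, 0.0875, 0.1253], 'ft_force': [-4.2313, 1.6794, 7.9902], 'moment': [0.1961, 0.835, 0.2059], 'opening': 0.0091, 'grip_force': 59.1567} yaw -80.03 eff6 -0.229
```

Call:
jog_arm(
  increments=[
    [0,0,-2,0,0,-0.01,1],
    [0,0,-4,0,0,-0.02,1],
    [0,0,-6,0,0,-0.03,1],
    [0,0,-8,0,0,-0.04,1],
    [0,0,-10,0,0,-0.05,1],
    [0,0,-12,0,0,-0.06,1],
    [0,0,-14,0,0,-0.07,1],
    [0,0,-16,0,0,-0.08,1],
    [0,0,-18,0,0,-0.095,1],
    [0,0,-20,0,0,-0.105,1],
  ],
)

```text
time: 9.77
tool_pos: [0.4952, 0.0877, 0.1242]
eef_rot: [0.996, -0.088, 0.0, -0.001]
ft_force: [-4.5, 1.6, 7.6]
opening: 0.0096
grip_force: 59.2
```

```bash
python3 s.py
```

```text
{'time': 9.7667, 'qpos': [0.1251, 0.0327, 2.0766, 0.0012, 1.0317, 1.8705], 'tool_pos': [0.4952, 0.0877, 0.1242], 'ft_force': [-4.4843, 1.6053, 7.6028], 'moment': [0.2672, 0.9004, 0.2206], 'opening': 0.0096, 'grip_force': 59.1747} yaw -100.04 eff6 -0.23
```

Call:
jog_arm(
  increments=[
    [0,0,-2,0,0,-0.01,1],
    [0,0,-4,0,0,-0.02,1],
    [0,0,-6,0,0,-0.03,1],
    [0,0,-8,0,0,-0.04,1],
    [0,0,-10,0,0,-0.05,1],
    [0,0,-12,0,0,-0.06,1],
    [0,0,-14,0,0,-0.07,1],
    [0,0,-16,0,0,-0.08,1],
    [0,0,-18,0,0,-0.095,1],
    [0,0,-20,0,0,-0.105,1],
  ],
)

```text
time: 10.6
tool_pos: [0.4953, 0.0879, 0.1232]
eef_rot: [0.966, -0.259, 0.0, -0.001]
ft_force: [-4.6, 1.6, 7.6]
opening: 0.0093
grip_force: 59.2
```

```bash
python3 s.py
```

```text
{'time': 10.6, 'qpos': [0.1252, 0.0339, 2.0774, 0.0016, 1.0295, 2.2196], 'tool_pos': [0.4953, 0.0879, 0.1232], 'ft_force': [-4.5701, 1.5522, 7.6057], 'moment': [0.4205, 0.9207, 0.1706], 'opening': 0.0093, 'grip_force': 59.1656} yaw -120.05 eff6 -0.23
```

Call:
jog_arm(
  increments=[
    [0,0,-2,0,0,-0.01,1],
    [0,0,-4,0,0,-0.02,1],
    [0,0,-6,0,0,-0.03,1],
    [0,0,-8,0,0,-0.04,1],
    [0,0,-10,0,0,-0.05,1],
    [0,0,-12,0,0,-0.06,1],
    [0,0,-14,0,0,-0.07,1],
  ],
)

```text
time: 11.18
tool_pos: [0.4954, 0.0881, 0.1225]
eef_rot: [0.927, -0.375, 0.0, -0.001]
ft_force: [-4.6, 3.1, 7.3]
opening: 0.0096
grip_force: 59.1
```

```bash
python3 s.py
```

```text
{'time': 11.1833, 'qpos': [0.1253, 0.0348, 2.078, 0.0019, 1.0278, 2.4639], 'tool_pos': [0.4954, 0.0881, 0.1225], 'ft_force': [-4.6022, 3.0846, 7.3172], 'moment': [0.4895, 0.8061, 0.1734], 'opening': 0.0096, 'grip_force': 59.1161} yaw -134.05 eff6 -0.23
```

Call:
jog_arm(
  increments=[
    [0,0,0,0,0,0,-1],
    [0,0,0,0,0,0,-1],
    [0,0,0,0,0,0,-1],
    [0,0,0,0,0,0,-1],
    [0,0,7,0,0,0,-1],
    [0,0,14,0,0,0,-1],
    [0,0,21,0,0,0,-1],
    [0,0,28,0,0,0,-1],
    [0,0,35,0,0,0,-1],
    [0,0,42,0,0,0,-1],
    [0,0,49,0,0,0,-1],
    [0,0,56,0,0,0,-1],
  ],
)

```text
time: 12.18
tool_pos: [0.4952, 0.087, 0.1203]
eef_rot: [0.994, 0.108, -0.0, 0.0]
ft_force: [-0.2, -0.0, 0.1]
opening: 0.0855
grip_force: 0.0
```

```bash
python3 s.py
```

```text
{'time': 12.1833, 'qpos': [0.1243, 0.0375, 2.0798, -0.0001, 1.0245, 1.4789], 'tool_pos': [0.4952, 0.087, 0.1203], 'ft_force': [-0.1679, -0.0465, 0.066], 'moment': [0.0234, 0.0104, 0.0297], 'opening': 0.0855, 'grip_force': 0.0} yaw -77.61 eff6 1.533
```

Call:
jog_arm(
  increments=[
    [0,0,7,0,0,0.1,-1],
    [0,0,14,0,0,0.2,-1],
    [0,0,21,0,0.1,0.2,-1],
    [0,0,28,0,0.1,0.2,-1],
    [0,0,35,0,0.1,0.2,-1],
    [0,0,42,0,0.1,0.2,-1],
    [0,0,49,0,0.1,0.2,-1],
    [0,0,56,0,0.1,0.2,-1],
    [0,0,63,0,0.1,0.2,-1],
    [0,0,70,0,0.1,0.2,-1],
    [0,0,77,0,0.1,0.2,-1],
    [0,0,84,0,0.1,0.2,-1],
  ],
)

```text
time: 13.18
tool_pos: [0.4951, 0.088, 0.1223]
eef_rot: [0.667, 0.745, -0.0, -0.0]
ft_force: [-0.1, 1.4, 0.5]
opening: 0.0854
grip_force: 0.0
```

Call:
jog_arm(
  increments=[
    [0,0,7,0,0,0,-1],
    [0,0,14,0,0,0,-1],
    [0,0,21,0,0,0,-1],
    [0,0,28,0,0,0,-1],
    [0,0,35,0,0,0,0],
    [0,0,40,0,0,0,0],
    [0,0,40,0,0,0,0],
  ],
)

```text
time: 13.77
tool_pos: [0.4951, 0.088, 0.1223]
eef_rot: [0.373, 0.928, -0.0, -0.0]
ft_force: [0.2, -0.2, 0.2]
opening: 0.0513
grip_force: 0.0
```

```bash
python3 s.py
python3 - <<'E'
from h import *
s=state(); c=cam("wrist",s); a=snapshot("wrist"); save("w2",a)
print(proj(c,(.4953,.088,.167)))
cv2.imwrite("pics/w2c.png",cv2.resize(a[100:400,120:520,::-1],(800,600),interpolation=cv2.INTER_CUBIC))
E
```

```text
{'time': 13.7667, 'qpos': [0.1263, 0.0354, 2.0777, -0.0001, 1.0286, -0.6793], 'tool_pos': [0.4951, 0.088, 0.1223], 'ft_force': [0.1739, -0.2045, 0.1985], 'moment': [0.0152, -0.0198, -0.0398], 'opening': 0.0513, 'grip_force': 0.0} yaw 46.16 eff6 -0.936
[317.980821   316.71894173]
```

View pics/w2c.png

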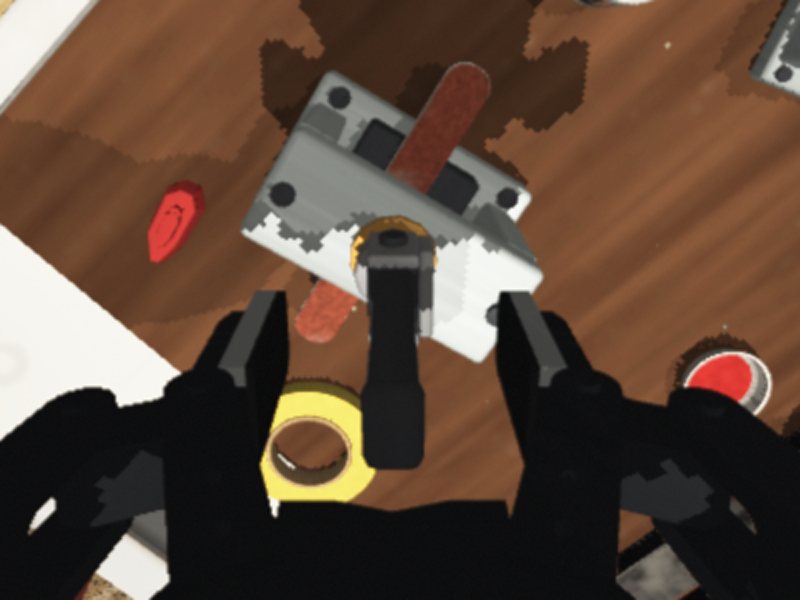

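The lever at crop x 363–425 stands upright, square and centred between the fingers (inner edges at crop x 285 and 500). The stop plate is now on the right, as expected. I'll close and keep screwing.

Call:
jog_arm(
  increments=[
    [0,0,0,0,0,0,1],
    [0,0,0,0,0,0,1],
    [0,0,0,0,0,0,1],
    [0,0,0,0,0,0,1],
    [0,0,0,0,0,0,1],
    [0,0,0,0,0,0,1],
  ],
)

```text
time: 14.32
tool_pos: [0.4953, 0.0882, 0.1226]
eef_rot: [0.374, 0.927, 0.0, 0.0]
ft_force: [-0.8, 0.2, -0.2]
opening: 0.0094
grip_force: 59.3
```

```bash
python3 s.py
```

```text
{'time': 14.3167, 'qpos': [0.1266, 0.0351, 2.0776, 0.0, 1.0286, -0.6767], 'tool_pos': [0.4953, 0.0882, 0.1226], 'ft_force': [-0.7791, 0.1862, -0.1832], 'moment': [0.1325, -0.1084, 0.1029], 'opening': 0.0094, 'grip_force': 59.2619} yaw 46.03 eff6 0.126
```

Call:
jog_arm(
  increments=[
    [0,0,-2,0,0,-0.01,1],
    [0,0,-4,0,0,-0.02,1],
    [0,0,-6,0,0,-0.03,1],
    [0,0,-8,0,0,-0.04,1],
    [0,0,-10,0,0,-0.05,1],
    [0,0,-12,0,0,-0.06,1],
    [0,0,-14,0,0,-0.07,1],
    [0,0,-16,0,0,-0.08,1],
    [0,0,-18,0,0,-0.095,1],
    [0,0,-20,0,0,-0.105,1],
  ],
)

```text
time: 15.15
tool_pos: [0.4954, 0.0883, 0.1216]
eef_rot: [0.53, 0.848, 0.0, 0.0]
ft_force: [0.6, 0.8, -0.1]
opening: 0.0092
grip_force: 59.3
```

```bash
python3 s.py
```

```text
{'time': 15.15, 'qpos': [0.1268, 0.0363, 2.0784, 0.0002, 1.0263, -0.3262], 'tool_pos': [0.4954, 0.0883, 0.1216], 'ft_force': [0.6417, 0.8194, -0.1172], 'moment': [0.1972, -0.1042, 0.2506], 'opening': 0.0092, 'grip_force': 59.329} yaw 25.95 eff6 -0.185
```

Call:
jog_arm(
  increments=[
    [0,0,-2,0,0,-0.01,1],
    [0,0,-4,0,0,-0.02,1],
    [0,0,-6,0,0,-0.03,1],
    [0,0,-8,0,0,-0.04,1],
    [0,0,-10,0,0,-0.05,1],
  ],
)

```text
time: 15.57
tool_pos: [0.4955, 0.0883, 0.1211]
eef_rot: [0.602, 0.798, 0.0, 0.0]
ft_force: [1.1, 1.2, -0.2]
opening: 0.0092
grip_force: 59.3
```

```bash
python3 s.py
```

```text
{'time': 15.5667, 'qpos': [0.1268, 0.0369, 2.0787, 0.0002, 1.0251, -0.1518], 'tool_pos': [0.4955, 0.0883, 0.1211], 'ft_force': [1.1047, 1.1805, -0.167], 'moment': [0.1982, -0.1258, 0.2203], 'opening': 0.0092, 'grip_force': 59.336} yaw 15.95 eff6 -0.163
```

Call:
jog_arm(
  increments=[
    [0,0,-2,0,0,-0.01,1],
    [0,0,-4,0,0,-0.02,1],
    [0,0,-6,0,0,-0.03,1],
    [0,0,-8,0,0,-0.04,1],
    [0,0,-10,0,0,-0.05,1],
  ],
)

```text
time: 15.98
tool_pos: [0.4956, 0.0884, 0.1207]
eef_rot: [0.669, 0.743, 0.001, 0.0]
ft_force: [1.3, 1.2, -0.1]
opening: 0.0093
grip_force: 59.4
```

```bash
python3 s.py
```

```text
{'time': 15.9833, 'qpos': [0.1268, 0.0374, 2.079, 0.0003, 1.024, 0.0228], 'tool_pos': [0.4956, 0.0884, 0.1207], 'ft_force': [1.254, 1.2329, -0.0773], 'moment': [0.2516, -0.2192, 0.272], 'opening': 0.0093, 'grip_force': 59.3523} yaw 5.95 eff6 -0.142
```

Call:
jog_arm(
  increments=[
    [0,0,-2,0,0,-0.01,1],
    [0,0,-4,0,0,-0.02,1],
    [0,0,-6,0,0,-0.03,1],
    [0,0,-8,0,0,-0.04,1],
    [0,0,-10,0,0,-0.05,1],
  ],
)

```text
time: 16.4
tool_pos: [0.4957, 0.0884, 0.1202]
eef_rot: [0.732, 0.682, 0.001, 0.0]
ft_force: [0.9, 1.8, -0.4]
opening: 0.0093
grip_force: 59.4
```

```bash
cat > n.py <<'E'
from h import *
L=[]
for i in range(8):
    s=state(); L.append((s["moment"][2],s["ft_force"][2],s["joint_efforts"][5])); snapshot("wrist")
L=np.array(L); print("Mz",L[:,0].round(3),"fz",L[:,1].round(1),"e6",L[:,2].round(3))
E
python3 s.py; python3 n.py
```

```text
{'time': 16.4, 'qpos': [0.1268, 0.038, 2.0794, 0.0002, 1.0229, 0.1972], 'tool_pos': [0.4957, 0.0884, 0.1202], 'ft_force': [0.8855, 1.7853, -0.4245], 'moment': [0.2285, -0.2307, 0.3278], 'opening': 0.0093, 'grip_force': 59.373} yaw -4.04 eff6 -0.12
Mz [0.328 0.228 0.11  0.146 0.144 0.158 0.159 0.21 ] fz [-0.4  1.3  0.4  1.5 -0.2 -0.3  1.1 -1. ] e6 [-0.12   0.297  0.458  0.242  0.172  0.161  0.165  0.172]
```

Call:
jog_arm(
  increments=[
    [0,0,-2,0,0,-0.01,1],
    [0,0,-4,0,0,-0.02,1],
    [0,0,-6,0,0,-0.03,1],
    [0,0,-8,0,0,-0.04,1],
    [0,0,-10,0,0,-0.05,1],
  ],
)

```text
time: 17.22
tool_pos: [0.4958, 0.0883, 0.1198]
eef_rot: [0.788, 0.615, 0.001, 0.0]
ft_force: [1.4, 1.9, 0.4]
opening: 0.0094
grip_force: 59.4
```

```bash
python3 s.py; python3 n.py
```

```text
{'time': 17.2167, 'qpos': [0.1267, 0.0386, 2.0797, 0.0003, 1.0218, 0.3714], 'tool_pos': [0.4958, 0.0883, 0.1198], 'ft_force': [1.3736, 1.9358, 0.3616], 'moment': [0.4162, -0.4812, 0.3699], 'opening': 0.0094, 'grip_force': 59.4067} yaw -14.02 eff6 -0.097
Mz [0.37  0.286 0.224 0.161 0.126 0.164 0.174 0.228] fz [ 0.4 -0.2 -0.5  0.3 -0.1  0.5  1.2 -0.4] e6 [-0.097  0.323  0.482  0.266  0.197  0.187  0.193  0.2  ]
```

```bash
python3 - <<'E'
from h import *
a=snapshot("wrist"); save("w3",a)
cv2.imwrite("pics/w3c.png",cv2.resize(a[190:400,175:455,::-1],(800,600),interpolation=cv2.INTER_CUBIC))
E
python3 s.py
```

```text
{'time': 17.6667, 'qpos': [0.1266, 0.0386, 2.0797, 0.0003, 1.0219, 0.3699], 'tool_pos': [0.4958, 0.0883, 0.1198], 'ft_force': [3.7042, 4.1058, 0.4093], 'moment': [0.6102, -0.6916, 0.2056], 'opening': 0.0093, 'grip_force': 59.3197} yaw -13.95 eff6 0.206
```

View pics/w3c.png

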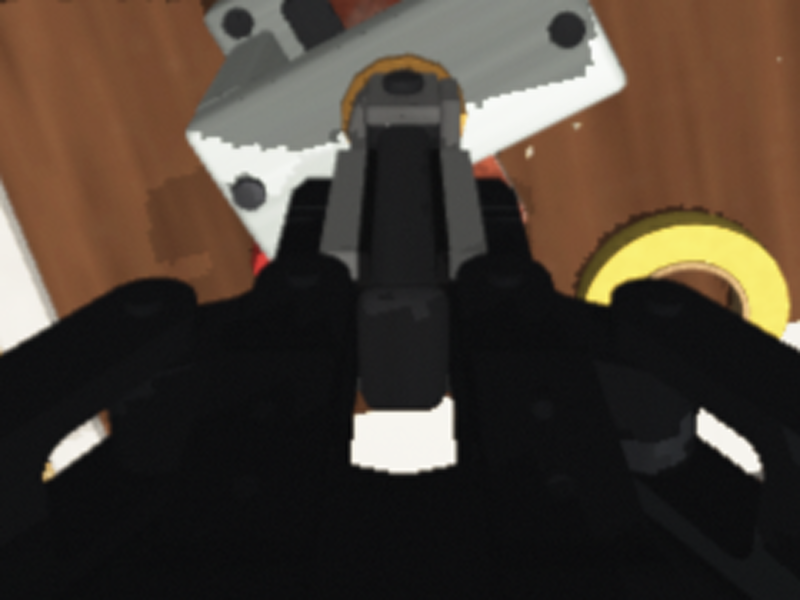

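No visible twist of the lever in the pads (lever top at crop x 358–448, squarely between the fingers), so the bolt follows the tool. The moment excess suggests about 40–55 N, near the upper limit. I'll back off about 18° and read the reverse torque on the way.

Call:
jog_arm(
  increments=[
    [0,0,2,0,0,0.01,1],
    [0,0,4,0,0,0.02,1],
    [0,0,6,0,0,0.03,1],
    [0,0,8,0,0,0.04,1],
    [0,0,10,0,0,0.05,1],
  ],
)

```text
time: 18.08
tool_pos: [0.4956, 0.0883, 0.1202]
eef_rot: [0.731, 0.682, 0.001, 0.0]
ft_force: [3.5, 2.9, 0.6]
opening: 0.0094
grip_force: 59.2
```

```bash
python3 s.py
```

```text
{'time': 18.0833, 'qpos': [0.1264, 0.0381, 2.0794, 0.0007, 1.023, 0.1946], 'tool_pos': [0.4956, 0.0883, 0.1202], 'ft_force': [3.4847, 2.8607, 0.5511], 'moment': [0.5045, -0.7306, -0.2383], 'opening': 0.0094, 'grip_force': 59.2159} yaw -3.92 eff6 0.245
```

Call:
jog_arm(
  increments=[
    [0,0,2,0,0,0.01,1],
    [0,0,4,0,0,0.02,1],
    [0,0,6,0,0,0.03,1],
    [0,0,8,0,0,0.04,1],
  ],
)

```text
time: 18.42
tool_pos: [0.4955, 0.0883, 0.1206]
eef_rot: [0.682, 0.732, 0.001, 0.0]
ft_force: [3.6, 4.1, 0.2]
opening: 0.0094
grip_force: 59.2
```

```bash
python3 s.py; python3 n.py
```

```text
{'time': 18.4167, 'qpos': [0.1264, 0.0376, 2.0791, 0.0007, 1.024, 0.0549], 'tool_pos': [0.4955, 0.0883, 0.1206], 'ft_force': [3.5762, 4.1258, 0.1811], 'moment': [0.5496, -0.7106, -0.1545], 'opening': 0.0094, 'grip_force': 59.2183} yaw 4.08 eff6 0.227
Mz [-0.154 -0.118 -0.084 -0.037 -0.041 -0.031 -0.006 -0.032] fz [ 0.2  0.5  0.1 -0.2  0.5 -0.1  0.6  0.8] e6 [ 0.227 -0.19  -0.346 -0.113 -0.05  -0.039 -0.038 -0.038]
```

Forward and reverse torques leave the contact angle ambiguous. The joint-6 effort is nearly noise-free, so I'll unscrew past contact and look for the kink.

Call:
jog_arm(
  increments=[
    [0,0,2,0,0,0.01,1],
    [0,0,4,0,0,0.02,1],
    [0,0,6,0,0,0.03,1],
    [0,0,8,0,0,0.04,1],
    [0,0,10,0,0,0.05,1],
  ],
)

```text
time: 19.23
tool_pos: [0.4954, 0.0883, 0.121]
eef_rot: [0.615, 0.788, 0.0, 0.0]
ft_force: [4.1, 3.5, 0.8]
opening: 0.0095
grip_force: 59.2
```

```bash
python3 s.py
```

```text
{'time': 19.2333, 'qpos': [0.1265, 0.037, 2.0789, 0.0006, 1.0251, -0.1187], 'tool_pos': [0.4954, 0.0883, 0.121], 'ft_force': [4.0818, 3.4619, 0.7669], 'moment': [0.5432, -0.65, -0.1639], 'opening': 0.0095, 'grip_force': 59.218} yaw 14.03 eff6 0.206
```

Call:
jog_arm(
  increments=[
    [0,0,2,0,0,0.01,1],
    [0,0,4,0,0,0.02,1],
    [0,0,6,0,0,0.03,1],
    [0,0,8,0,0,0.04,1],
    [0,0,10,0,0,0.05,1],
  ],
)

```text
time: 19.65
tool_pos: [0.4953, 0.0882, 0.1214]
eef_rot: [0.544, 0.839, 0.0, 0.0]
ft_force: [3.3, 2.7, 0.1]
opening: 0.0092
grip_force: 59.2
```

```bash
python3 s.py
```

```text
{'time': 19.65, 'qpos': [0.1264, 0.0365, 2.0785, 0.0005, 1.0262, -0.2931], 'tool_pos': [0.4953, 0.0882, 0.1214], 'ft_force': [3.3455, 2.7409, 0.0822], 'moment': [0.5969, -0.7071, -0.2701], 'opening': 0.0092, 'grip_force': 59.2162} yaw 24.02 eff6 0.184
```

Call:
jog_arm(
  increments=[
    [0,0,2,0,0,0.01,1],
    [0,0,4,0,0,0.02,1],
    [0,0,6,0,0,0.03,1],
    [0,0,8,0,0,0.04,1],
    [0,0,10,0,0,0.05,1],
  ],
)

```text
time: 20.07
tool_pos: [0.4953, 0.0882, 0.1219]
eef_rot: [0.469, 0.883, 0.0, 0.0]
ft_force: [3.4, 3.4, -0.1]
opening: 0.0094
grip_force: 59.2
```

```bash
python3 s.py
```

```text
{'time': 20.0667, 'qpos': [0.1264, 0.0359, 2.0781, 0.0004, 1.0273, -0.4676], 'tool_pos': [0.4953, 0.0882, 0.1219], 'ft_force': [3.381, 3.3937, -0.0624], 'moment': [0.5058, -0.6471, -0.2327], 'opening': 0.0094, 'grip_force': 59.2064} yaw 34.02 eff6 0.162
```

Call:
jog_arm(
  increments=[
    [0,0,2,0,0,0.01,1],
    [0,0,4,0,0,0.02,1],
    [0,0,6,0,0,0.03,1],
    [0,0,8,0,0,0.04,1],
    [0,0,10,0,0,0.05,1],
  ],
)

```text
time: 20.48
tool_pos: [0.4952, 0.0881, 0.1224]
eef_rot: [0.391, 0.921, 0.0, -0.0]
ft_force: [3.5, 2.3, 0.9]
opening: 0.0091
grip_force: 59.2
```

```bash
python3 s.py
```

```text
{'time': 20.4833, 'qpos': [0.1263, 0.0352, 2.0778, 0.0003, 1.0285, -0.6422], 'tool_pos': [0.4952, 0.0881, 0.1224], 'ft_force': [3.5157, 2.3381, 0.9449], 'moment': [0.4816, -0.5752, -0.2713], 'opening': 0.0091, 'grip_force': 59.2036} yaw 44.02 eff6 0.162
```

Call:
jog_arm(
  increments=[
    [0,0,2,0,0,0.01,1],
    [0,0,4,0,0,0.02,1],
    [0,0,6,0,0,0.03,1],
    [0,0,8,0,0,0.04,1],
    [0,0,10,0,0,0.05,1],
  ],
)

```text
time: 20.9
tool_pos: [0.4952, 0.088, 0.123]
eef_rot: [0.309, 0.951, 0.0, -0.0]
ft_force: [2.6, 2.3, 0.4]
opening: 0.0094
grip_force: 59.2
```

```bash
python3 s.py
```

```text
{'time': 20.9, 'qpos': [0.1263, 0.0346, 2.0773, 0.0002, 1.0297, -0.8166], 'tool_pos': [0.4952, 0.088, 0.123], 'ft_force': [2.5755, 2.3016, 0.3836], 'moment': [0.4463, -0.5833, -0.2347], 'opening': 0.0094, 'grip_force': 59.2421} yaw 54.02 eff6 0.16
```

The reverse effort falls linearly to 160° and is flat beyond it (0.162, 0.162, 0.160), so contact is at about 160° (yaw +34). Going to 200° (0.7 rad of compression) should give about 30–42 N, so the target is yaw −6.

Call:
jog_arm(
  increments=[
    [0,0,-5,0,0,-0.025,1],
    [0,0,-10,0,0,-0.05,1],
    [0,0,-15,0,0,-0.08,1],
    [0,0,-20,0,0,-0.105,1],
    [0,0,-25,0,0,-0.13,1],
    [0,0,-30,0,0,-0.155,1],
    [0,0,-35,0,0,-0.18,1],
    [0,0,-40,0,0,-0.21,1],
    [0,0,-45,0,0,-0.235,1],
    [0,0,-50,0,0,-0.26,1],
    [0,0,-52,0,0,-0.27,1],
    [0,0,-54,0,0,-0.28,1],
  ],
)

```text
time: 21.9
tool_pos: [0.4956, 0.0883, 0.1204]
eef_rot: [0.708, 0.707, 0.0, 0.0]
ft_force: [3.4, 3.5, 1.5]
opening: 0.0095
grip_force: 59.5
```

Call:
jog_arm(
  increments=[
    [0,0,-2,0,0,-0.01,1],
    [0,0,-4,0,0,-0.02,1],
    [0,0,-6,0,0,-0.03,1],
  ],
)

```text
time: 22.15
tool_pos: [0.4956, 0.0883, 0.1201]
eef_rot: [0.744, 0.669, 0.0, 0.0]
ft_force: [3.3, 4.0, 1.4]
opening: 0.0094
grip_force: 59.5
```

```bash
python3 s.py
```

```text
{'time': 22.15, 'qpos': [0.1268, 0.0382, 2.0795, 0.0001, 1.0228, 0.2328], 'tool_pos': [0.4956, 0.0883, 0.1201], 'ft_force': [3.2567, 4.0428, 1.3964], 'moment': [0.6366, -0.7088, 0.3281], 'opening': 0.0094, 'grip_force': 59.4758} yaw -6.08 eff6 -0.116
```

Call:
jog_arm(
  increments=[
    [0,0,0,0,0,0,1],
    [0,0,0,0,0,0,1],
    [0,0,0,0,0,0,1],
    [0,0,0,0,0,0,1],
    [0,0,0,0,0,0,1],
    [0,0,0,0,0,0,1],
    [0,0,0,0,0,0,-1],
    [0,0,0,0,0,0,-1],
    [0,0,0,0,0,0,-1],
    [0,0,0,0,0,0,-1],
    [0,0,0,0,0,0,-1],
  ],
)

```text
time: 23.07
tool_pos: [0.4944, 0.0878, 0.1193]
eef_rot: [0.743, 0.669, -0.001, -0.0]
ft_force: [-0.4, -0.0, 0.5]
opening: 0.0694
grip_force: 0.0
```

```bash
python3 s.py
python3 - <<'E'
from h import *
a=snapshot("wrist"); save("w4",a)
cv2.imwrite("pics/w4c.png",cv2.resize(a[100:400,120:520,::-1],(800,600),interpolation=cv2.INTER_CUBIC))
E
```

```text
{'time': 23.0667, 'qpos': [0.1263, 0.0385, 2.0808, -0.0003, 1.0238, 0.2308], 'tool_pos': [0.4944, 0.0878, 0.1193], 'ft_force': [-0.3932, -0.0217, 0.4595], 'moment': [0.0133, 0.0202, 0.0005], 'opening': 0.0694, 'grip_force': 0.0} yaw -5.98 eff6 0.002
```

View pics/w4c.png

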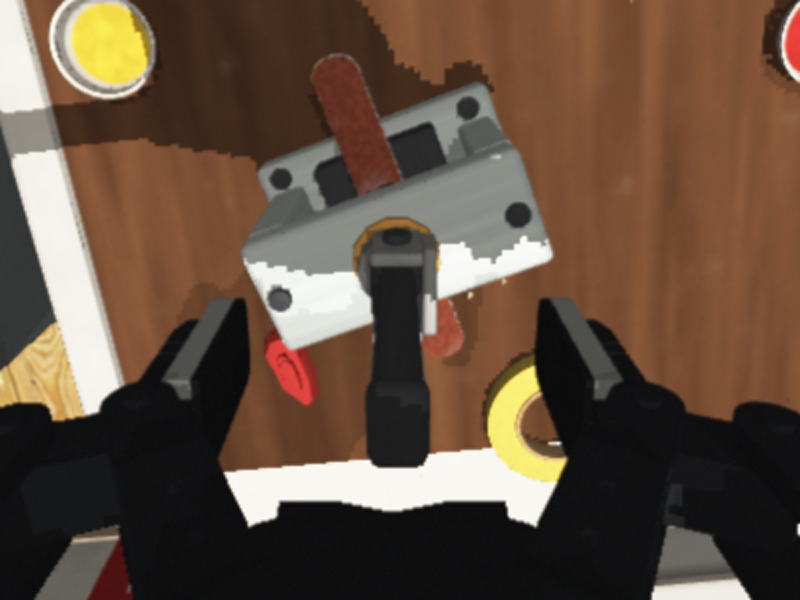

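The released lever stands upright and in line with the fingers, with the stop plate on the right (+x side), so it folds towards the robot (yaw ≈174°). I'll go round to the plate side with closed fingers and push it over.

Call:
jog_arm(
  increments=[
    [0,0,0,0,0,2,-1],
    [0,0,0,0,0,5,-1],
    [0,0,0,0,0,6.5,-1],
    [0,0,0,1.5,-0.15,6.5,1],
    [0,0,0,3.1,-0.3,6.5,1],
    [0,0,0,3.1,-0.3,6.5,1],
    [0,0,0,3.1,-0.3,6.5,1],
    [0,0,0,3.1,-0.3,6.5,1],
    [0,0,0,3.1,-0.3,6.5,1],
    [0,0,0,3.1,-0.3,4.5,1],
    [0,0,0,3.1,-0.3,2.6,1],
    [0,0,0,3.1,-0.3,2.6,1],
  ],
)

```text
time: 24.12
tool_pos: [0.5224, 0.0848, 0.1417]
eef_rot: [0.743, 0.669, -0.003, -0.002]
ft_force: [-1.4, -0.7, -1.2]
opening: 0.0003
grip_force: 0.0
```

```bash
python3 s.py
python3 - <<'E'
from h import *
st=state()
for n in["side"]:
    a=snapshot(n); c=cam(n); r,q=proj(c,(.5,.088,.14)).astype(int)
    cv2.imwrite("pics/s5.png",cv2.resize(a[r-60:r+60,q-80:q+80,::-1],(800,600),interpolation=cv2.INTER_CUBIC))
E
```

```text
{'time': 24.1167, 'qpos': [0.1139, 0.0691, 2.0027, -0.0, 1.0774, 0.2178], 'tool_pos': [0.5224, 0.0848, 0.1417], 'ft_force': [-1.3934, -0.6921, -1.1664], 'moment': [0.0004, 0.038, 0.0079], 'opening': 0.0003, 'grip_force': 0.0} yaw -5.95 eff6 0.0
```

View pics/s5.png

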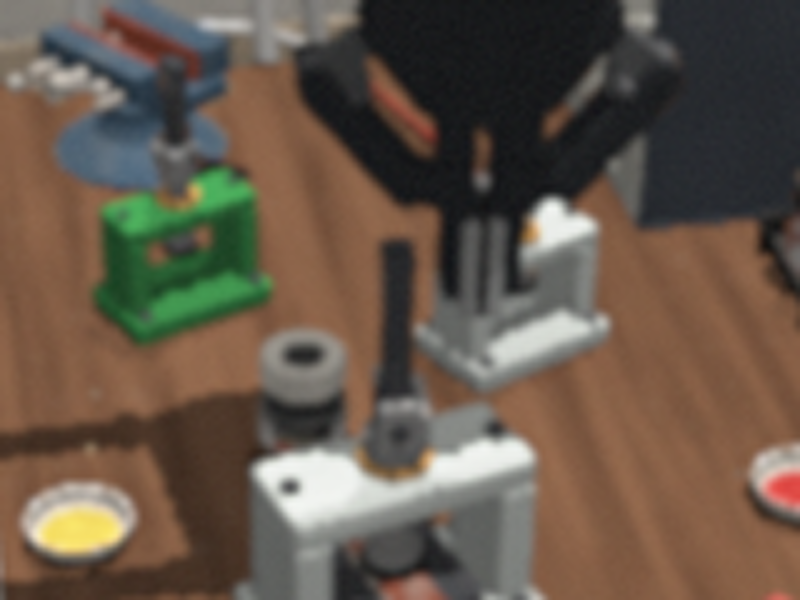

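Call:
jog_arm(
  increments=[
    [0,0,0,0,0,0,1],
    [0,0,0,0,0,0,1],
    [0,0,0,0,0,0,1],
  ],
)

```text
time: 24.42
tool_pos: [0.5271, 0.0853, 0.1472]
eef_rot: [0.743, 0.669, 0.001, 0.001]
ft_force: [-0.4, -0.1, 0.8]
opening: -0.0001
grip_force: 0.0
```

Call:
jog_arm(
  increments=[
    [0,0,0,-0.6,0.05,-0.1,1],
    [0,0,0,-1.1,0.1,-0.15,1],
    [0,0,0,-1.7,0.2,-0.15,1],
    [0,0,0,-2.3,0.25,-0.15,1],
    [0,0,0,-2.9,0.3,-0.3,1],
    [0,0,0,-3.4,0.35,-0.5,1],
    [0,0,0,-3.9,0.4,-0.8,1],
    [0,0,0,-4.4,0.45,-1.1,1],
    [0,0,0,-4.8,0.5,-1.5,1],
    [0,0,0,-5.2,0.55,-1.9,1],
    [0,0,0,-5.2,0.55,-1.9,1],
  ],
)

```text
time: 25.33
tool_pos: [0.4732, 0.091, 0.1268]
eef_rot: [0.743, 0.669, 0.0, -0.0]
ft_force: [1.9, 1.0, 5.5]
opening: 0.0
grip_force: 2.2
```

```bash
python3 s.py
```

```text
{'time': 25.3333, 'qpos': [0.1378, -0.0106, 2.1151, 0.0008, 1.0373, 0.2415], 'tool_pos': [0.4732, 0.091, 0.1268], 'ft_force': [1.9247, 1.03, 5.5083], 'moment': [0.0098, -0.1993, -0.0527], 'opening': 0.0, 'grip_force': 2.1907} yaw -5.96 eff6 0.02
```

Call:
jog_arm(
  increments=[
    [0,0,0,-0.2,0,-0.4,1],
    [0,0,0,-0.4,0.05,-0.8,1],
    [0,0,0,-0.6,0.05,-1.1,1],
    [0,0,0,-0.7,0.05,-1.4,1],
    [0,0,0,-0.8,0.1,-1.7,1],
    [0,0,0,-0.85,0.1,-2.0,1],
    [0,0,0,-0.85,0.1,-2.2,1],
    [0,0,0,-0.85,0.1,-2.2,1],
    [0,0,0,-0.85,0.1,-2.2,1],
  ],
)

```text
time: 26.08
tool_pos: [0.4648, 0.0919, 0.1056]
eef_rot: [0.743, 0.669, -0.0, -0.001]
ft_force: [-1.4, -0.2, 9.8]
opening: 0.0003
grip_force: 5.1
```

```bash
python3 s.py
```

```text
{'time': 26.0833, 'qpos': [0.1422, 0.0002, 2.1484, 0.0007, 0.9942, 0.246], 'tool_pos': [0.4648, 0.0919, 0.1056], 'ft_force': [-1.3547, -0.2482, 9.8256], 'moment': [-0.0955, 0.3372, 0.0345], 'opening': 0.0003, 'grip_force': 5.1336} yaw -5.97 eff6 0.0
```

Nearly level. I'll press 3 mm further in small steps and watch the force.

Call:
jog_arm(
  increments=[
    [0,0,0,0,0,-0.05,1],
    [0,0,0,0,0,-0.1,1],
    [0,0,0,0,0,-0.15,1],
    [0,0,0,0,0,-0.15,1],
    [0,0,0,0,0,-0.15,1],
  ],
)

```text
time: 26.5
tool_pos: [0.4649, 0.0919, 0.1054]
eef_rot: [0.743, 0.669, -0.0, -0.001]
ft_force: [-5.7, -1.0, 18.8]
opening: 0.0002
grip_force: 9.4
```

Call:
jog_arm(
  increments=[
    [0,0,0,0,0,-0.05,1],
    [0,0,0,0,0,-0.1,1],
    [0,0,0,0,0,-0.15,1],
    [0,0,0,0,0,-0.15,1],
    [0,0,0,0,0,-0.15,1],
  ],
)

```text
time: 26.92
tool_pos: [0.465, 0.0919, 0.1051]
eef_rot: [0.743, 0.669, -0.0, -0.001]
ft_force: [-9.0, -1.7, 27.4]
opening: 0.0005
grip_force: 13.5
```

The force climbs with no further travel, so the lever is at its stop. I'll retreat and check.

Call:
jog_arm(
  increments=[
    [0,0,0,0,0,1,1],
    [0,0,0,0,0,3,1],
    [0,0,0,0,0,6,1],
    [0,0,0,0,0,9,1],
    [0,0,0,0,0,12,1],
    [0,0,0,0,0,14,1],
    [0,0,0,0,0,14,1],
    [0,0,0,0,0,14,1],
    [0,0,0,0,0,14,1],
  ],
)

```text
time: 27.67
tool_pos: [0.4639, 0.0916, 0.2399]
eef_rot: [0.743, 0.669, -0.001, -0.001]
ft_force: [-0.0, -0.5, -0.5]
opening: -0.0002
grip_force: 0.0
```

```bash
python3 s.py
python3 - <<'E'
from h import *
a=snapshot("side"); c=cam("side"); r,q=proj(c,(.48,.088,.09)).astype(int)
b=snapshot("wrist"); A=cv2.resize(a[r-45:r+45,q-60:q+60,::-1],(400,300),interpolation=cv2.INTER_CUBIC)
cv2.imwrite("pics/end.png",np.hstack([A,cv2.resize(b[100:325,170:470,::-1],(400,300),interpolation=cv2.INTER_CUBIC)]))
E
```

```text
{'time': 27.6667, 'qpos': [0.142, -0.1292, 2.006, 0.0004, 1.2684, 0.2459], 'tool_pos': [0.4639, 0.0916, 0.2399], 'ft_force': [-0.0135, -0.506, -0.506], 'moment': [0.0136, 0.0001, 0.02], 'opening': -0.0002, 'grip_force': 0.0} yaw -5.96 eff6 0.001
```

View pics/end.png

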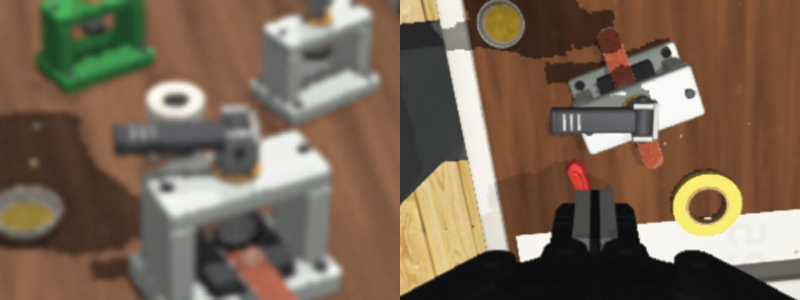

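The side view (left, lever at about (115–240, 135)) shows the lever level and fully down, with the foot on the stick. The wrist view shows the bystanders where they were and the gripper clear. Handing in.

```bash
python3 -c "
from h import *
print(workorder.finish_job())"
```

```text
the job is handed in; nothing more can be done
None
```

I screwed the bolt in about 40° past the felt contact (an estimated 30–42 N on the stick), folded the lever to its stop, left the bystanders untouched and handed the job in at about 28 s; no verdict came back.

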